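Load a reagent box past the click latch of a loading dock

ROBOT

A 6-joint arm with a two-finger parallel gripper is mounted at the origin on the work surface; the furniture and walls round the work are solid. World frame = base frame: x ahead of the robot, y to its left, z up, the work surface at z = 0. Lengths are in mm, angles in rad, forces in N, time in s.
With the tool pointing down it reaches from about 300 to 950 mm from the base axis. Payload 3.1 kg.
Tool frame: the origin (TCP) lies on the mounting face of the last link; the fingertips stand 173 mm ahead of it and the grasp point (between the pads) lies 155 mm ahead of it (r.tip_reach is the distance from the TCP to the fingertips, in mm); x points along the fingers, z is the direction in which the jaws open and shut, and the axes are right-handed (so a half turn about x gives the same grasp; the last joint's range is limited). The gripper opens to 85 mm and grips with 20 to 120 N. Pads are 22 mm wide; open, the fingers measure 114 mm over their backs; the gripper's body (76 mm by 85 mm) begins 54 mm behind the grasp point. The pads swing forward as they close: fully open they stand 13 mm farther back than shut.
Start: joints at [-1.346, 0.308, 1.634, -0, 1.2, -0.07], TCP at [181.566, -598.053, 404.672] pointing down, gripper open.
Joint ranges: [-3.06, 3.06], [-0.79, 1.96], [0.05, 2.63], [-1.19, 4.34], [0.05, 2.64], [-2.94, 2.94]. Speed limits (rad/s): [2.79, 2.79, 3.14, 3.14, 3.14, 3.14].

INTERFACE

Orientations are given as [roll, pitch, yaw] about the fixed x, y, z axes, in that order (R = Rz(yaw) Ry(pitch) Rx(roll)).
In Python, from plant import r gives the robot as it stands. The module is installed in compiled form; this text tells all that it offers.
- The arm moves only by the tool apply_moves, never from a script. Its argument "targets" is a list of rows, each a list of 7 numbers: the finger opening in m, from 0 to 0.0854, then the shift along the tool's x, y, z in m, then the turn, a rotation vector about the tool's x, y, z in rad. In form: [[fingers, tx, ty, tz, rx, ry, rz], ...]. A call has 1 to 12 rows; each row is the pose to reach, as a shift and turn from the pose commanded when the call began, along the tool's axes at that moment; what a row does not reach only later rows make up. A row lasts 1/8 s, in which the tool goes at most 62.5 mm and 10.7 degrees, less where a joint would pass 70% of its speed; a pose out of reach is approached as far as the arm can. A call with a gripper value outside its range is refused whole. The fingers move at their own pace and stop on an object; "grip_force" is the grip in N (left out, the last holds). Time passes only in rows, so rows that repeat a pose let the fingers close. It gives the time, the measured TCP pose, the force and the opening at its end, in the units of the state.
- r.state(): the state, without advancing time (a new reading comes with each control period).
- r.snapshot(name): name is "scene" or "top" or "wrist"; returns a dict with "color" (400x640x3 uint8, blue, green, red), "mtx" (3x3 intrinsics, pixels), "cam_to_world" (4x4, takes a point from camera to world coordinates); the wrist camera has in their place "mount" (4x4, takes a point from camera to tool coordinates, whose origin is the TCP and whose axes are the tool frame's). Camera axes: x right, y up, looking along -z (the intrinsics and any distortion apply to the point x, -y, -z); pixel columns grow to the right and rows downward; lengths in mm; the calibration is good to about 2 mm. The wrist camera is an equidistant fisheye: a pixel r from the principal point sees the ray r / f radians off the axis. A picture is of the moment at which its call begins: read the wrist's pose just before it. There is no depth.
- r.hand_in(): hands the job in, once; it reports no verdict.
The state is a dict: "clock": time; "q": joint angles; "qvel": joint speeds; "effort": joint torques, N m; "tcp_pos": TCP position; "tcp_rot": TCP orientation; "ft_force": force on the tool from outside, world axes, zero at the start; "ft_torque": the same for the moment, N m; "finger_gap": finger opening in mm.
Only numpy, scipy, OpenCV 4.12 (cv2) and the standard library are available. Lean on these libraries where they do the work, as an engineer would, in place of code of your own. Each camera call takes 0.05 s, during which the arm holds its last target.

TASK

Stand the white box upright in the open mouth of the loading dock's lane, then slide it gently along the lane past the sprung pawl until the pawl clicks in behind it, and let it go so that it stays locked in. Press on the damped buffer at the far end of the lane only as hard as the click needs, without ramming it, and do not disturb the vial, cup and label roll nearby.

Things in the scene. Friction and masses are not known exactly. Their poses are not given: they have to be found in the camera images.
- pack_center (a point): Centre of the loose white box (a reagent pack, carton-like, 0.18 to 0.35 kg): 30 mm along its own x, 84 mm along its own y, 90 mm tall along z; it stands upright on the desk, and this point is 45 mm above its underside. Grasp it across the 30 mm. Either end may go first into the lane.
- dock: Dock fixed on the desk: grey base plate 285 x 82 mm, straight open-topped lane between aluminium walls. Origin: desk surface, lane's middle line. x runs along the lane in the direction of insertion, y across, z up. Lane floor at z = 6 mm, 34 mm wide (y = -17 to 17 mm); wall tops at z = 44 mm: hold or push the box above that. 10 to 15 N of push clicks it home; over 18 N on the buffer is ramming.
- mouth (a point): Point on the lane floor, middle line, at dock x = -97 mm, z = 6 mm: a box centred over it stands in the mouth clear of the pawl. The mouth faces dock -x: parallel walls begin at x = -105 mm, widening to about 50 mm at x = -135 mm; the base plate begins at x = -145 mm. From x = -105 to -63 mm the walls' top 10 mm lean outward to about 42 mm, to lead in a box lowered from above; lower it slowly and yield to the walls.
- pawl (a joint): Angle of the sprung pawl (rad): 0 when sprung out into the lane (before the box, or behind it once locked), 0.12 to 0.35 while the box holds it aside. Steel, in the +y wall, dock z = 18 to 40 mm, slanting inward with its tip at dock x = s, hinged nearer the mouth. Passing it takes 1 to 5 N. s is where the latch unit (pawl and buffer) is clamped, -20 to +20 mm: not reported, feel or see it.
- lane_end (a point): Far end of the lane, fixed on the dock: lane floor, middle line, dock x = 120 mm, z = 6 mm. Before it stands the black buffer plate, free face at dock x = s + 81 mm, z = 12 to 75 mm. Spring 2 N at touch plus 2 N per mm; damper 100 N s/m, so push at 30 mm/s or less. The pawl clicks when it is pressed 3 to 4 mm; it stops dead at 12 mm. The locked box's centre is at x = s + 42 mm.
- vial_center (a point): Bystander: standing vial with a screw cap, 32 mm across, 96 mm tall; the point is half-way up.
- cup_center (a point): Bystander: small open sample cup, 45 mm across, 38 mm tall; the point is half-way up.
- roll_center (a point): Bystander: roll of blank labels lying on its flat face, 61 mm across, 40 mm tall; the point is half-way up.
Mind the look-alikes: they are no part of the job. Leave any brown or pink look-alike of the part that bears pack_center alone.

How it is judged (in metres and radians):
On the way, in this order (a step that is already met when the one before it is completed fails the run):
1. the box stands upright on the lane floor in the mouth, in line with the lane, not yet pushing the pawl (x of pack_center in the frame of dock between -0.14 and -0.05 m and y of pack_center in the frame of dock between -0.008 and 0.008 m and z of pack_center in the frame of dock between 0.044 and 0.058 m and angle between pack_center's own z axis and vertical below 0.1 rad and angle between the y axis of pack_center and the x axis of dock, either way round below 0.12 rad and value of joint pawl below 0.05 rad), for 0.1 s.
2. the box, sliding along the lane floor, holds the pawl aside (x of pack_center in the frame of dock between -0.075 and 0.05 m and y of pack_center in the frame of dock between -0.008 and 0.008 m and z of pack_center in the frame of dock between 0.044 and 0.058 m and angle between pack_center's own z axis and vertical below 0.1 rad and angle between the y axis of pack_center and the x axis of dock, either way round below 0.12 rad and value of joint pawl above 0.12 rad), for 0.1 s.
At the end, for the whole second after the job is handed in: The box stands at rest in the lane, upright and in line with it (within 0.1 rad; within 8 mm across, on the floor within 7 mm), wholly past the pawl, and the pawl has sprung back behind it (below 0.09 rad) (x of pack_center in the frame of dock between 0.012 and 0.075 m and y of pack_center in the frame of dock between -0.008 and 0.008 m and z of pack_center in the frame of dock between 0.044 and 0.058 m and angle between pack_center's own z axis and vertical below 0.1 rad and angle between the y axis of pack_center and the x axis of dock, either way round below 0.12 rad and value of joint pawl below 0.09 rad and linear speed of pack below 0.01 m/s); the robot touches nothing.
It fails at once if the buffer is rammed: more than 18 N on it from the box (contact force between pack and buffer above 18 N).
It fails at once if the vial is moved by more than 20 mm (distance of vial_center from where it was at the start of the episode above 0.02 m).
It fails at once if the sample cup is moved by more than 20 mm (distance of cup_center from where it was at the start of the episode above 0.02 m).
It fails at once if the label roll is moved by more than 20 mm (distance of roll_center from where it was at the start of the episode above 0.02 m).
It also fails if it takes over 70 s, if anything falls off the work surface, if the arm or the gripper's body presses on something with over 40 N, if the wrist force passes 120 N, or if a joint passes its speed limit or range.

## Working session

There is one attempt and no reset: what is moved stays moved. The work goes in short steps, Python scripts to look and compute and a tool call to move; the robot and the scene stay as the last step left them, time stands still between calls to the robot, and variables do not carry over. Pictures are saved under pics/ and viewed, and the job is handed in when it is done.

Besides the shell and the picture viewer there is one more tool, called after "Call:" as name(argument=value, ...) on one line, values as JSON. apply_moves: Moves the arm, as the interface text tells. Its arguments: {"type":"object","properties":{"targets":{"type":"array","items":{"type":"array","items":{"type":"number"}}},"grip_force":{"type":"number"}},"required":["targets"]}

```bash
mkdir -p pics; ls; python3 - <<'E'
from plant import r
import cv2,numpy as np
print(r.state())
for n in("scene","top","wrist"):
    s=r.snapshot(n); cv2.imwrite(f"pics/{n}0.png",s["color"]); np.savez(f"{n}0.npz",**{k:np.array(v) for k,v in s.items()})
    print(n,[ (k,np.round(v,3).tolist()) for k,v in s.items() if k!="color"])
E
```

```text
pics
{'clock': 0.0, 'q': array([-1.34568532e+00,  3.08978055e-01,  1.63517505e+00, -1.54842677e-05,
        1.19970320e+00, -6.96964476e-02]), 'qvel': array([ 0.00020312, -0.00019038, -0.00032404, -0.00035921, -0.00020492,
        0.00163662]), 'effort': array([-1.97370546e-04, -4.15258670e+01, -2.76665175e+01, -1.44562523e-04,
        1.03085639e-02,  1.00857605e-05]), 'tcp_pos': array([ 181.47682884, -597.63179616,  403.46889064]), 'tcp_rot': array([3.07826526, 1.56853263, 1.80228202]), 'ft_force': array([ 0.03748475, -0.61392601, -0.18874436]), 'ft_torque': array([-0.03162133, -0.01909538, -0.03395673]), 'finger_gap': 85.02623590129915}
scene [('mtx', [[398.631, 0.0, 318.707], [0.0, 398.631, 199.091], [0.0, 0.0, 1.0]]), ('cam_to_world', [[-0.815, 0.379, -0.439, 73.351], [-0.58, -0.51, 0.636, 545.038], [0.017, 0.772, 0.635, 681.254], [0.0, 0.0, 0.0, 1.0]])]
top [('mtx', [[361.448, 0.0, 319.067], [0.0, 361.448, 199.352], [0.0, 0.0, 1.0]]), ('cam_to_world', [[-0.114, 0.97, -0.214, 271.043], [-0.993, -0.112, 0.023, -67.244], [-0.001, 0.216, 0.976, 1110.755], [0.0, 0.0, 0.0, 1.0]])]
wrist [('mtx', [[309.707, 0.0, 317.132], [0.0, 309.707, 201.175], [0.0, 0.0, 1.0]]), ('mount', [[0.001, 0.306, -0.952, 30.381], [0.0, 0.952, 0.306, 78.123], [1.0, -0.001, 0.001, 0.043], [0.0, 0.0, 0.0, 1.0]])]
```

View pics/scene0.png

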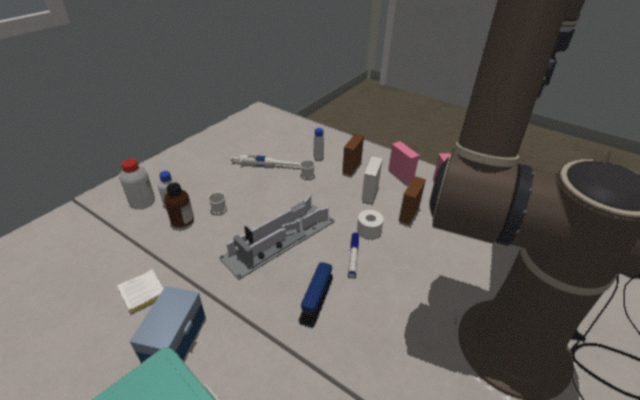

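View pics/top0.png

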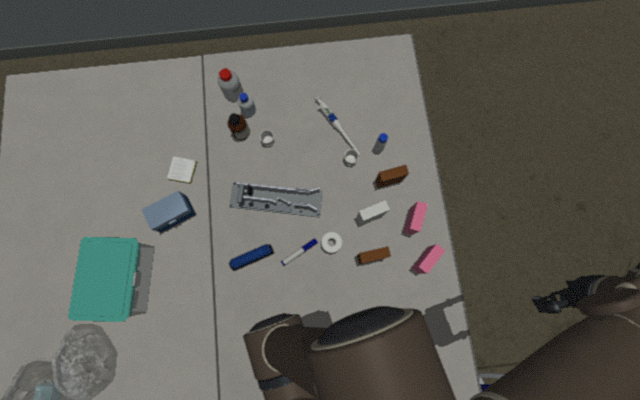

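View pics/wrist0.png

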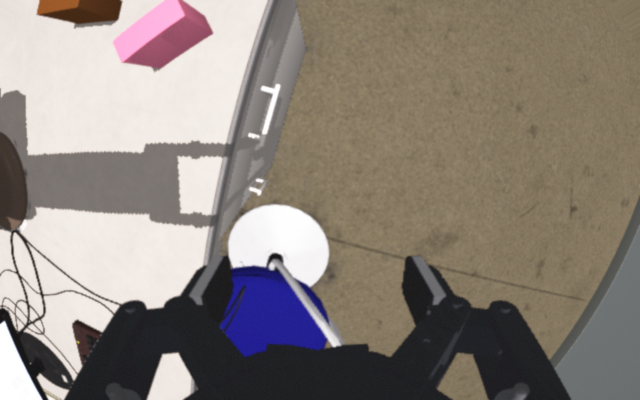

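The white box is at top (374,211) and scene (372,180). The look-alikes are brown at top (393,176) and (374,256), and pink at (418,217) and (430,259). The dock is at top (276,199). I'll enlarge both areas to confirm.

```bash
python3 - <<'E'
import cv2,numpy as np
t=cv2.imread("pics/top0.png"); s=cv2.imread("pics/scene0.png")
cv2.imwrite("pics/topc.png",cv2.resize(t[120:280,220:420],None,fx=4,fy=3.75,interpolation=cv2.INTER_CUBIC) if 0 else cv2.resize(t[130:280,220:420],None,fx=4,fy=4,interpolation=cv2.INTER_CUBIC))
cv2.imwrite("pics/scenec.png",cv2.resize(s[125:275,210:410],None,fx=4,fy=4,interpolation=cv2.INTER_CUBIC))
E
```

```text
(no output)
```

View pics/topc.png

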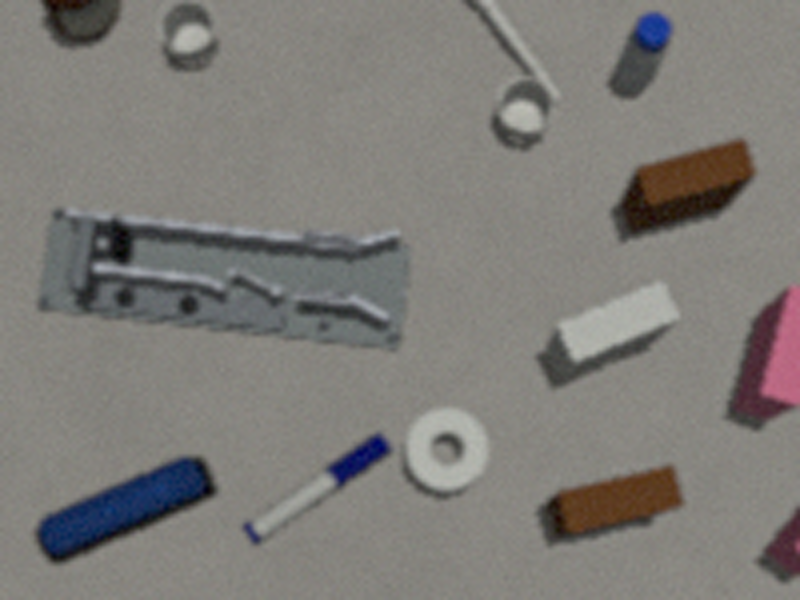

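View pics/scenec.png

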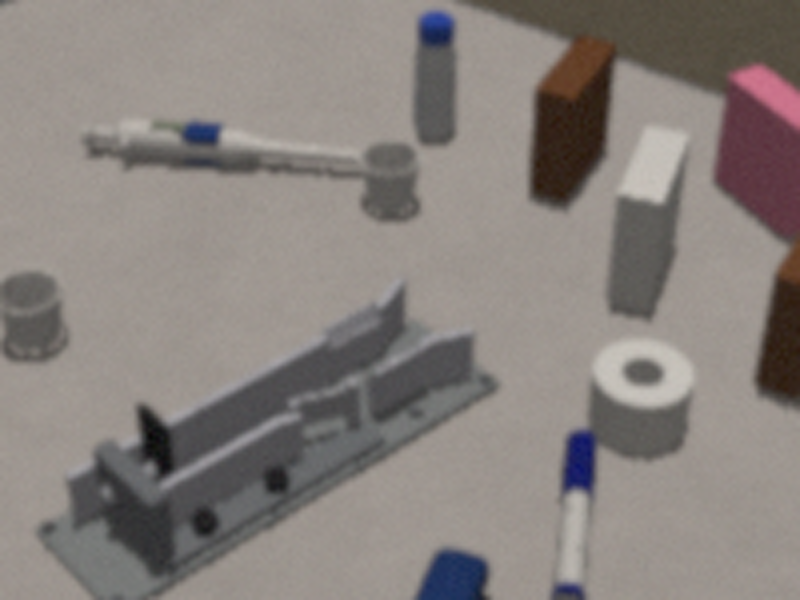

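Confirmed: the white box is at top (374,211) and stands upright; the brown and pink ones are the look-alikes. The dock mouth faces right in the top view, with the pawl in its lower wall. Next I measure positions.

```bash
cat > h.py <<'E'
import numpy as np,cv2
from scipy.spatial.transform import Rotation as R
def load(n): return dict(np.load(n))
def cast(s,px,z,M=None):
    px=np.atleast_2d(np.float64(px)); K=s["mtx"]; 
    if "cam_to_world" in s:
        T=s["cam_to_world"]; d=np.c_[(px[:,0]-K[0,2])/K[0,0],-(px[:,1]-K[1,2])/K[1,1],-np.ones(len(px))]
    else:
        T=M; u=(px[:,0]-K[0,2])/K[0,0]; v=(px[:,1]-K[1,2])/K[1,1]; th=np.hypot(u,v); k=np.sin(th)/np.maximum(th,1e-9)
        d=np.c_[u*k,-v*k,-np.cos(th)]
    w=d@T[:3,:3].T; o=T[:3,3]
    return o+w*((z-o[2])/w[:,2])[:,None]
def proj(s,P,M=None):
    K=s["mtx"]; T=s["cam_to_world"] if M is None else M
    p=(np.atleast_2d(P)-T[:3,3])@T[:3,:3]
    if M is None: return np.c_[K[0,2]+K[0,0]*p[:,0]/-p[:,2],K[1,2]-K[1,1]*p[:,1]/-p[:,2]]
    rr=np.hypot(p[:,0],p[:,1]); th=np.arctan2(rr,-p[:,2])
    return np.c_[K[0,2]+K[0,0]*th*p[:,0]/rr,K[1,2]-K[1,1]*th*p[:,1]/rr]
def wristM(s,st):
    T=np.eye(4); T[:3,:3]=R.from_euler("xyz",st["tcp_rot"]).as_matrix(); T[:3,3]=st["tcp_pos"]
    return T@s["mount"]
E
python3 - <<'E'
from h import *
t=load("top0.npz"); s=load("scene0.npz")
c=lambda p:np.float64(p)/4+[220,130]-0.375+0
cs=lambda p:np.float64(p)/4+[210,125]-.375
W=c([[557,325],[660,284],[680,318],[576,363]])
w=cast(t,W,90); print("box top",w.round(1),w.mean(0),np.linalg.norm(np.roll(w,-1,0)-w,axis=1))
W2=cs([[620,188],[643,128],[690,132],[663,200]]); w2=cast(s,W2,90); print("scene",w2.round(1),w2.mean(0))
D=c([[58,210],[410,238],[398,348],[40,305]]); d=cast(t,D,4); print("plate",d.round(1),d.mean(0),np.linalg.norm(np.roll(d,-1,0)-d,axis=1))
for nm,p,z in(("vial cap",[653,30],96),("cup",[522,105],30),("cup2",[190,28],30),("roll",[447,449],40)): print(nm,cast(t,c([p]),z).round(0))
E
```

```text
box top [[ 448.3 -201.4   90. ]
 [ 469.6 -279.4   90. ]
 [ 443.2 -289.9   90. ]
 [ 419.4 -211.    90. ]] [ 445.1082689  -245.42622008   90.        ] [80.9051904  28.36252289 82.3462417  30.4529205 ]
scene [[ 451.8 -207.4   90. ]
 [ 474.6 -277.    90. ]
 [ 446.8 -291.8   90. ]
 [ 423.2 -212.4   90. ]] [ 449.11033702 -247.1681875    90.        ]
plate [[ 600.3  167.4    4. ]
 [ 545.6 -107.1    4. ]
 [ 459.3  -87.7    4. ]
 [ 525.1  186.2    4. ]] [532.57851967  39.70735577   4.        ] [279.85927273  88.43981895 281.69086893  77.4620156 ]
vial cap [[ 661. -303.   96.]]
cup [[ 636. -206.   30.]]
cup2 [[730.  48.  30.]]
roll [[ 374. -114.   40.]]
```

```bash
cat >> h.py <<'E'
def tgt(st,pos,across_deg):
    """shift, rotvec in tool axes to reach pos with x down and z along across_deg"""
    a=np.radians(across_deg); x=np.array([0,0,-1.]); z=np.array([np.cos(a),np.sin(a),0]); y=np.cross(z,x)
    Rt=np.c_[x,y,z]; Rc=R.from_euler("xyz",st["tcp_rot"]).as_matrix()
    print("ydir",y.round(2)); 
    print("shift m",(Rc.T@(np.array(pos)-st["tcp_pos"])/1000).round(4),"rot",R.from_matrix(Rc.T@Rt).as_rotvec().round(4))
E
python3 - <<'E'
from h import *
from plant import r
st=r.state()
Rc=R.from_euler("xyz",st["tcp_rot"]).as_matrix(); print(Rc.round(3)); print(np.degrees(np.arctan2(Rc[1,2],Rc[0,2])))
for a in(16,196,-12.4,167.6): print(a); tgt(st,[447,-246,400],a)
E
```

```text
[[-0.     0.957  0.291]
 [ 0.002  0.291 -0.957]
 [-1.     0.    -0.002]]
-73.10802666087635
16
ydir [-0.28  0.96  0.  ]
shift m [ 0.0042  0.3562 -0.2594] rot [-1.5552e+00 -1.4000e-03 -1.5000e-03]
196
ydir [ 0.28 -0.96  0.  ]
shift m [ 0.0042  0.3562 -0.2594] rot [ 1.5864e+00 -1.5000e-03  1.4000e-03]
-12.4
ydir [0.21 0.98 0.  ]
shift m [ 0.0042  0.3562 -0.2594] rot [-1.0596 -0.0016 -0.0011]
167.6
ydir [-0.21 -0.98 -0.  ]
shift m [ 0.0042  0.3562 -0.2594] rot [ 2.082e+00 -1.200e-03  1.900e-03]
```

Call:
apply_moves(targets=[[0.085,0.0,0.06,-0.043,-0.17,0,0],[0.085,0.0,0.12,-0.087,-0.35,0,0],[0.085,0.0,0.18,-0.13,-0.52,0,0],[0.085,0.0,0.24,-0.173,-0.7,0,0],[0.085,0.0,0.297,-0.217,-0.87,0,0],[0.085,0.004,0.356,-0.259,-1.05,0,0],[0.085,0.004,0.356,-0.259,-1.22,0,0],[0.085,0.004,0.356,-0.259,-1.4,0,0],[0.085,0.004,0.356,-0.259,-1.555,-0.0014,-0.0015],[0.085,0.004,0.356,-0.259,-1.555,-0.0014,-0.0015],[0.085,0.004,0.356,-0.259,-1.555,-0.0014,-0.0015]])

```text
clock: 1.52
tcp_pos: [446.8, -246.9, 400.5]
tcp_rot: [-1.758, 1.569, -1.482]
ft_force: [-0.5, -0.6, 0.3]
finger_gap: 84.8
```

```bash
cat >> h.py <<'E'
def grab(tag,names=("wrist",)):
    from plant import r
    for n in names:
        st=r.state(); s=r.snapshot(n); cv2.imwrite(f"pics/{n}{tag}.png",s["color"])
        d={k:np.array(v) for k,v in s.items()}
        if n=="wrist": d["M"]=wristM(s,st)
        np.savez(f"{n}{tag}.npz",**d)
    print(st["clock"],st["tcp_pos"].round(1),st["ft_force"].round(2),st["finger_gap"],st["q"].round(2))
E
python3 - <<'E'
from h import *
grab("1",("wrist","top"))
E
```

```text
1.575 [ 446.8 -247.   400.6] [ 0.81  0.26 -0.52] 84.8772169010142 [-0.59  0.09  1.9  -0.    1.15 -0.87]
```

View pics/wrist1.png

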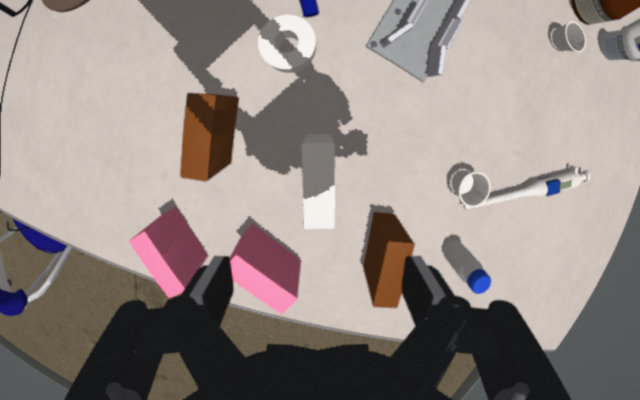

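```bash
python3 - <<'E'
from h import *
s=load("wrist1.npz"); M=s["M"]
im=s["color"]; cv2.imwrite("pics/w1c.png",cv2.resize(im[110:320,200:440],None,fx=3,fy=2.8*3/2.8))
t=load("top1.npz"); cv2.imwrite("pics/t1c.png",cv2.resize(t["color"][130:280,220:420],None,fx=4,fy=4,interpolation=cv2.INTER_CUBIC))
W=[[303,158],[334,158],[335,228],[304,228]]
w=cast(s,W,90,M); print(w.round(1),w.mean(0),np.linalg.norm(np.roll(w,-1,0)-w,axis=1))
B=[[370,243],[398,308],[413,243],[377,307]]
print("brown top",cast(s,B,90,M).round(0))
E
```

```text
[[ 426.1 -222.    90. ]
 [ 453.3 -214.2   90. ]
 [ 474.2 -280.2   90. ]
 [ 445.  -288.5   90. ]] [ 449.66078671 -251.20873714   90.        ] [28.37680719 69.18680807 30.39175598 69.12997999]
brown top [[ 513. -286.   90.]
 [ 575. -357.   90.]
 [ 558. -275.   90.]
 [ 550. -361.   90.]]
```

View pics/w1c.png

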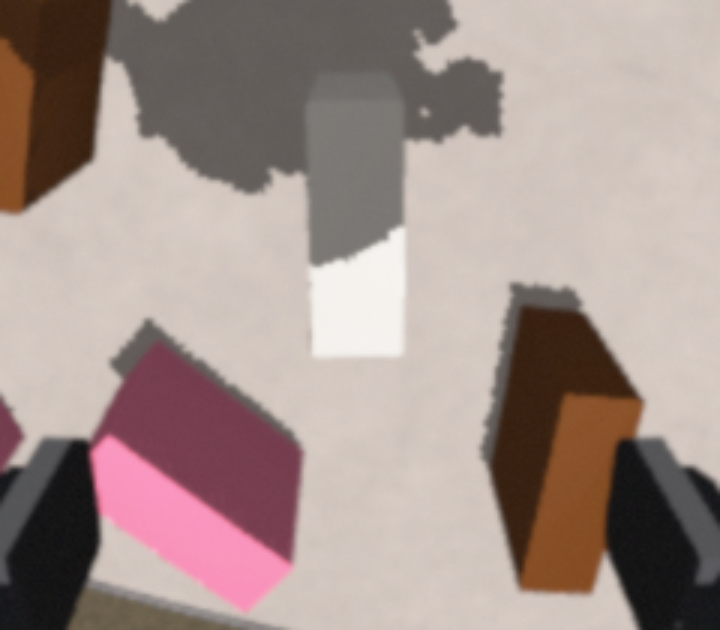

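```bash
python3 - <<'E'
from h import *
s=load("wrist1.npz"); M=s["M"]
W=np.float64([[306,100],[403,100],[404,355],[313,355]])/3+[200,110]-.33
w=cast(s,W,90,M); print(w.round(1),w.mean(0),np.linalg.norm(np.roll(w,-1,0)-w,axis=1))
d=(w[0]+w[1]-w[2]-w[3]); print("yaw long",np.degrees(np.arctan2(d[1],d[0])))
B=np.float64([[565,395],[642,400],[592,592],[520,590]])/3+[200,110]
b=cast(s,B,90,M);print("brown top",b.round(0),np.linalg.norm(np.roll(b,-1,0)-b,axis=1))
P=np.float64([[160,340],[302,455],[292,562],[248,612],[92,440]])/3+[200,110]
print("pink",cast(s,P[2:],90,M).round(0))
a=np.radians(16); c=w.mean(0)
for v in b: v=v-c; print(np.cos(a)*v[0]+np.sin(a)*v[1], -np.sin(a)*v[0]+np.cos(a)*v[1])
E
```

```text
[[ 421.2 -208.9   90. ]
 [ 449.4 -200.9   90. ]
 [ 473.6 -280.4   90. ]
 [ 445.  -288.5   90. ]] [ 447.31371919 -244.66440837   90.        ] [29.30861934 83.04565619 29.73674263 83.01882975]
yaw long 106.79852840638033
brown top [[ 531. -280.   90.]
 [ 559. -275.   90.]
 [ 573. -356.   90.]
 [ 545. -362.   90.]] [28.07412481 82.55469058 28.66307479 82.5032586 ]
pink [[ 459. -371.   90.]
 [ 449. -399.   90.]
 [ 379. -342.   90.]]
70.89834007263114 -57.282997330963354
98.8422859334356 -59.98343686118297
90.38516179639592 -142.10379967601543
61.860559488660314 -139.2897421825179
```

```bash
python3 - <<'E'
from h import *
from plant import r
tgt(r.state(),[447.3,-244.7,224],16.8)
E
```

```text
ydir [-0.29  0.96  0.  ]
shift m [0.1766 0.0024 0.0012] rot [-0.0163 -0.0001  0.0017]
```

Call:
apply_moves(targets=[[0.085,0.04,0.0024,0.0012,-0.0163,0,0.0017],[0.085,0.09,0.0024,0.0012,-0.0163,0,0.0017],[0.085,0.13,0.0024,0.0012,-0.0163,0,0.0017],[0.085,0.16,0.0024,0.0012,-0.0163,0,0.0017],[0.085,0.177,0.0024,0.0012,-0.0163,0,0.0017],[0.085,0.177,0.0024,0.0012,-0.0163,0,0.0017],[0.04,0.177,0.0024,0.0012,-0.0163,0,0.0017],[0.02,0.177,0.0024,0.0012,-0.0163,0,0.0017],[0.02,0.177,0.0024,0.0012,-0.0163,0,0.0017],[0.02,0.177,0.0024,0.0012,-0.0163,0,0.0017],[0.02,0.177,0.0024,0.0012,-0.0163,0,0.0017]], grip_force=40)

```text
clock: 3.0
tcp_pos: [448.0, -244.8, 224.7]
tcp_rot: [-0.963, 1.569, -0.668]
ft_force: [-1.0, 0.8, 6.0]
finger_gap: 29.3
```

```bash
python3 - <<'E'
from h import *
grab("2")
E
```

```text
3.0 [ 448.  -244.8  224.7] [-0.96  0.79  6.03] 29.28320988428043 [-0.59  0.35  2.01 -0.    0.78 -0.88]
```

View pics/wrist2.png

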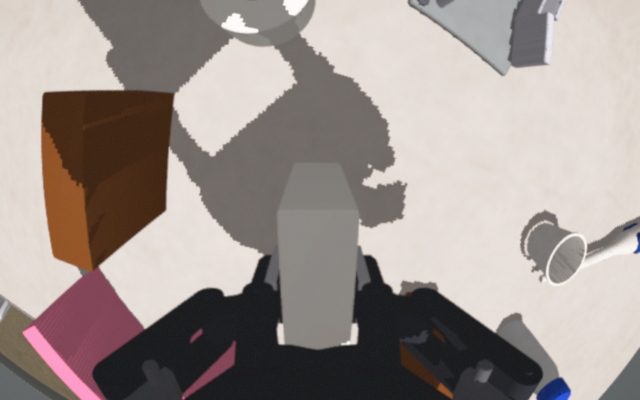

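```bash
python3 - <<'E'
from h import *
from plant import r
tgt(r.state(),[512,-53,400],-12.4)
E
```

```text
ydir [0.21 0.98 0.  ]
shift m [-0.1754  0.1646  0.1172] rot [0.5118 0.0013 0.0011]
```

Call:
apply_moves(targets=[[0.02,-0.02,0,0,0,0,0],[0.02,-0.07,0,0,0,0,0],[0.02,-0.12,0,0,0,0,0],[0.02,-0.16,0.035,0.025,0.11,0,0],[0.02,-0.175,0.075,0.053,0.23,0,0],[0.02,-0.175,0.115,0.082,0.36,0,0],[0.02,-0.175,0.145,0.104,0.46,0,0],[0.02,-0.175,0.165,0.117,0.512,0.0013,0.0011],[0.02,-0.175,0.165,0.117,0.512,0.0013,0.0011],[0.02,-0.175,0.165,0.117,0.512,0.0013,0.0011],[0.02,-0.175,0.165,0.117,0.512,0.0013,0.0011]])

```text
clock: 4.42
tcp_pos: [511.1, -53.3, 398.2]
tcp_rot: [3.063, 1.568, 2.846]
ft_force: [1.2, 0.8, -3.6]
finger_gap: 29.8
```

```bash
python3 - <<'E'
from h import *
grab("3",("top","scene","wrist"))
for n in("top","scene"):
    im=cv2.imread(f"pics/{n}3.png"); im=im[130:280,220:420] if n=="top" else im[125:275,210:410]
    cv2.imwrite(f"pics/{n}3c.png",cv2.resize(im,None,fx=4,fy=4,interpolation=cv2.INTER_CUBIC))
E
```

```text
4.525 [511.2 -53.4 398.5] [ 0.55 -0.81 -3.54] 29.63917803403194 [-0.19  0.1   1.9   0.    1.15  0.03]
```

View pics/wrist3.png

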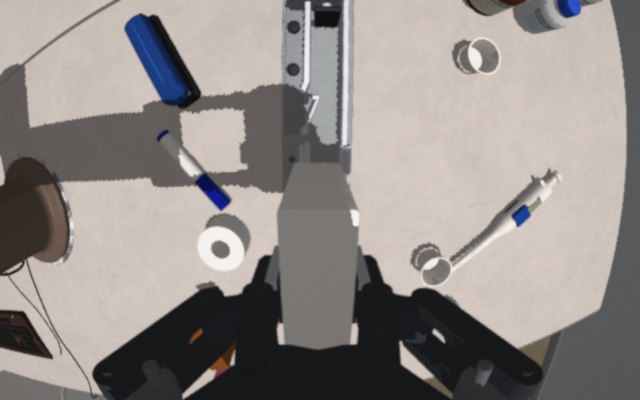

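View pics/scene3c.png

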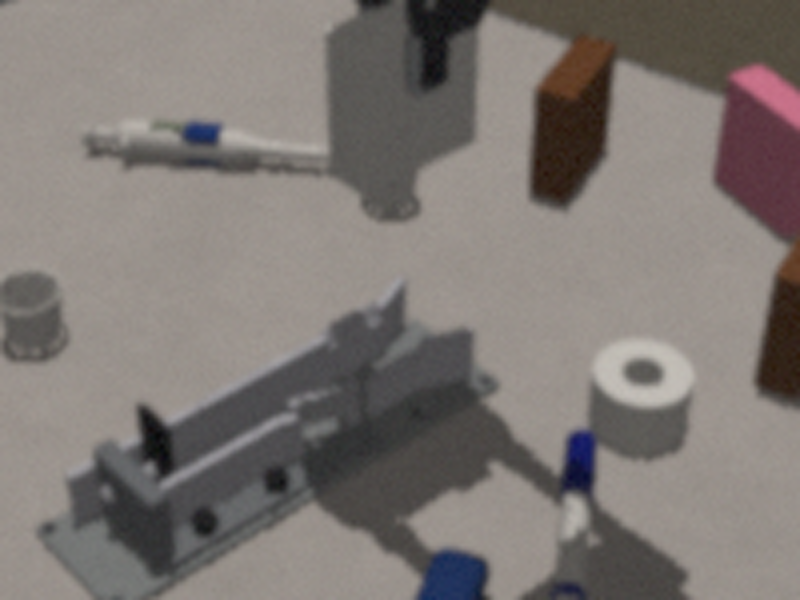

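```bash
python3 - <<'E'
import cv2
im=cv2.imread("pics/wrist3.png")
cv2.imwrite("pics/w3c.png",cv2.resize(im[0:190,250:390],None,fx=5,fy=3.1*5/3.1,interpolation=cv2.INTER_CUBIC)[:, :])
a=cv2.resize(im[0:100,250:390],None,fx=5.7,fy=5.7,interpolation=cv2.INTER_CUBIC); b=cv2.resize(im[90:190,250:390],None,fx=5.7,fy=5.7,interpolation=cv2.INTER_CUBIC)
cv2.imwrite("pics/w3a.png",a);cv2.imwrite("pics/w3b.png",b)
E
```

```text
(no output)
```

View pics/w3a.png

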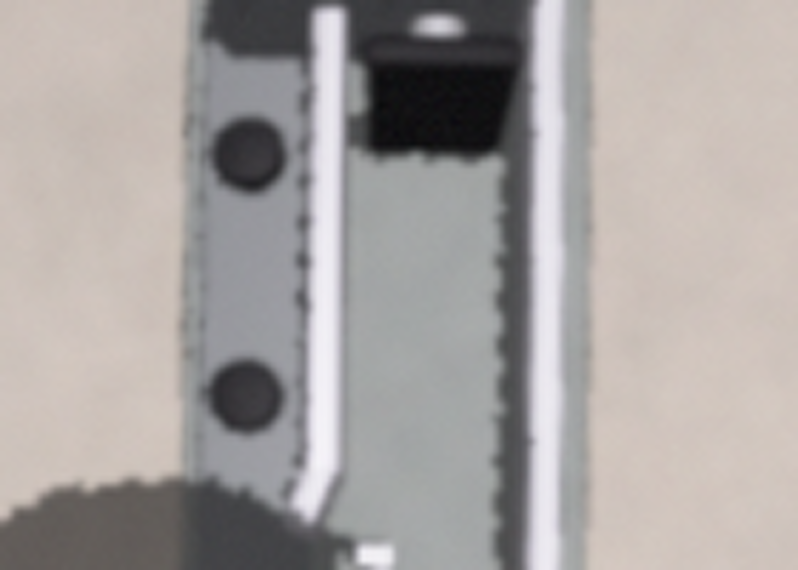

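View pics/w3b.png

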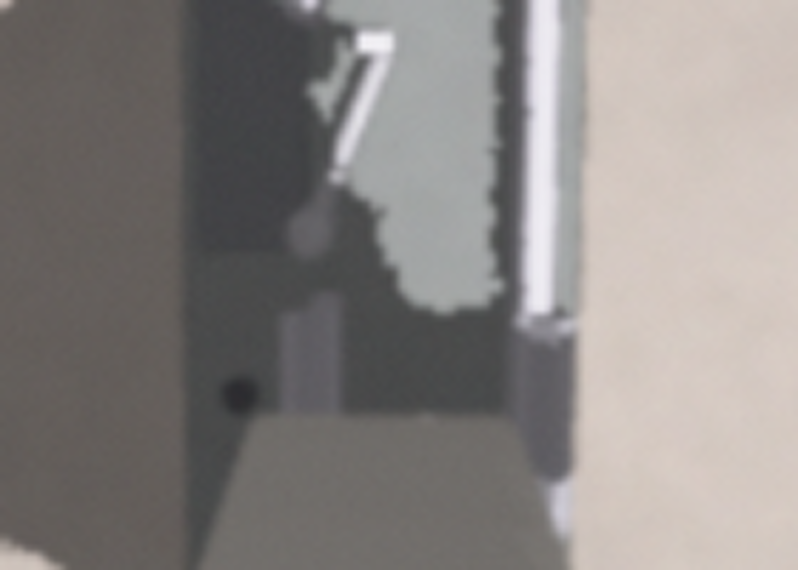

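```bash
python3 - <<'E'
from h import *
s=load("wrist3.npz"); M=s["M"]
A=lambda p:np.float64(p)/5.7+[250,0]-.41
B=lambda p:np.float64(p)/5.7+[250,90]-.41
L=cast(s,A([[346,20],[345,200],[342,440]]),44,M)
Rr=cast(s,np.r_[A([[533,20],[531,200],[528,440]]),B([[525,150],[522,310]])],44,M)
PL=cast(s,np.r_[A([[190,60],[185,450]]),B([[185,200],[187,400]])],6,M)
PR=cast(s,np.r_[A([[590,60],[587,250],[582,500]]),B([[580,250]])],6,M)
for n,p in(("L",L),("R",Rr),("PL",PL),("PR",PR)):
    v=p[-1]-p[0]; print(n,p[0].round(1),p[-1].round(1),"yaw",np.degrees(np.arctan2(-v[1],-v[0])))
th=np.radians(77.6)
for yaw in (77,77.6,78):
    th=np.radians(yaw);n=np.array([-np.sin(th),np.cos(th),0])
    print(yaw,[ (p@n).round(1) for p in (L,Rr,PL,PR)])
th=np.radians(77.6);u=np.array([np.cos(th),np.sin(th),0])
print("along: chamfer end",cast(s,B([[545,315],[545,340]]),44,M)@u, "pawl tip edges", cast(s,B([[357,33],[392,33],[392,50]]),40,M)@u,
 "buffer top near edge",cast(s,A([[440,60]]),75,M)@u,"buffer bottom",cast(s,A([[440,153]]),12,M)@u, "plate center est", np.array([533,42,0])@u)
t=load("top0.npz")
c=lambda p:np.float64(p)/4+[220,130]-.375
print("top: ",cast(t,c([[410,240],[400,348],[60,212],[40,303]]),6)@u)
E
```

```text
L [544.4 133.2  44. ] [526.2  54.1  44. ] yaw 77.07545324809868
R [577.6 126.3  44. ] [543.2 -21.9  44. ] yaw 76.93013532171767
PL [513.6 144.9   6. ] [473.  -30.5   6. ] yaw 76.97038767782665
PR [592.8 127.5   6. ] [559.2 -17.3   6. ] yaw 76.93744141237325
77 [array([-500.5, -500.7, -500.6]), array([-534.4, -534.1, -534. , -534.1, -534.2]), array([-467.9, -467.9, -467.8, -467.8]), array([-548.9, -548.4, -548. , -548.8])]
77.6 [array([-503.1, -502.9, -502.3]), array([-537. , -536.4, -535.8, -535.4, -535.2]), array([-470.5, -469.7, -469. , -468.6]), array([-551.6, -550.7, -549.7, -549.9])]
78 [array([-504.8, -504.4, -503.5]), array([-538.7, -537.8, -536.9, -536.3, -535.9]), array([-472.3, -470.8, -469.8, -469. ]), array([-553.4, -552.1, -550.8, -550.6])]
along: chamfer end [94.39501051 89.70889268] pawl tip edges [146.41033337 146.39433416 143.23189049] buffer top near edge [228.96737231] buffer bottom [228.63990594] plate center est 155.4741650700798
top:  [ 12.35105527  11.44076869 289.98863367 294.35693695]
```

```bash
python3 - <<'E'
from h import *
from plant import r
th=np.radians(77);u=np.array([np.cos(th),np.sin(th),0]);n=np.array([-np.sin(th),np.cos(th),0])
s=load("wrist3.npz"); M=s["M"]
B=lambda p:np.float64(p)/5.7+[250,90]-.41
A=lambda p:np.float64(p)/5.7+[250,0]-.41
print(cast(s,B([[545,315]]),44,M)@u+63,cast(s,B([[392,33]]),40,M)@u,cast(s,A([[440,60]]),75,M)@u)
t=load("top0.npz"); c=lambda p:np.float64(p)/4+[220,130]-.375
print(cast(t,c([[410,240],[400,348],[60,212],[40,303]]),6)@u)
O=u*160.5-n*517.4
for a in (154,157,160): O=u*a-n*517.4; print(a,O.round(1),(O-97*u).round(1))
E
```

```text
[163.0392895] [151.74041399] [234.39137195]
[ 18.14921716  16.33309574 295.71511555 299.30560478]
154 [538.8  33.7   0. ] [517.  -60.9   0. ]
157 [539.5  36.6   0. ] [517.6 -57.9   0. ]
160 [540.1  39.5   0. ] [518.3 -55.    0. ]
```

```bash
python3 - <<'E'
from h import *
from plant import r
th=np.radians(77);u=np.array([np.cos(th),np.sin(th),0]);n=np.array([-np.sin(th),np.cos(th),0])
p=u*63-n*517.4; p[2]=290; print(p); tgt(r.state(),p,-13)
E
```

```text
[518.31098794 -55.00436144 290.        ]
ydir [0.22 0.97 0.  ]
shift m [ 0.1086 -0.0002  0.0074] rot [ 0.0091 -0.0016 -0.0004]
```

Call:
apply_moves(targets=[[0.02,0.02,-0.0002,0.0074,0.009,-0.0016,0],[0.02,0.05,-0.0002,0.0074,0.009,-0.0016,0],[0.02,0.08,-0.0002,0.0074,0.009,-0.0016,0],[0.02,0.1,-0.0002,0.0074,0.009,-0.0016,0],[0.02,0.108,-0.0002,0.0074,0.009,-0.0016,0],[0.02,0.108,-0.0002,0.0074,0.009,-0.0016,0],[0.02,0.108,-0.0002,0.0074,0.009,-0.0016,0],[0.02,0.108,-0.0002,0.0074,0.009,-0.0016,0]])

```text
clock: 5.58
tcp_pos: [519.0, -54.4, 291.8]
tcp_rot: [0.267, 1.568, 0.042]
ft_force: [-0.1, -0.3, -2.9]
finger_gap: 29.2
```

```bash
python3 - <<'E'
from h import *
from plant import r
grab("4",("top","scene","wrist"))
st=r.state(); Rc=R.from_euler("xyz",st["tcp_rot"]).as_matrix(); print(Rc.round(4),np.degrees(np.arctan2(Rc[1,2],Rc[0,2])))
im=cv2.imread("pics/scene4.png")[125:275,210:410]; a=cv2.resize(im,None,fx=4,fy=4,interpolation=cv2.INTER_CUBIC)
cv2.imwrite("pics/scene4c.png",a)
E
```

```text
5.675 [518.8 -54.3 291.4] [-0.02 -0.79 -2.78] 29.67526591198358 [-0.19  0.25  1.96  0.    0.92  0.04]
[[ 1.400e-03  2.238e-01  9.746e-01]
 [ 3.000e-04  9.746e-01 -2.238e-01]
 [-1.000e+00  6.000e-04  1.300e-03]] -12.929479527303181
```

View pics/scene4c.png

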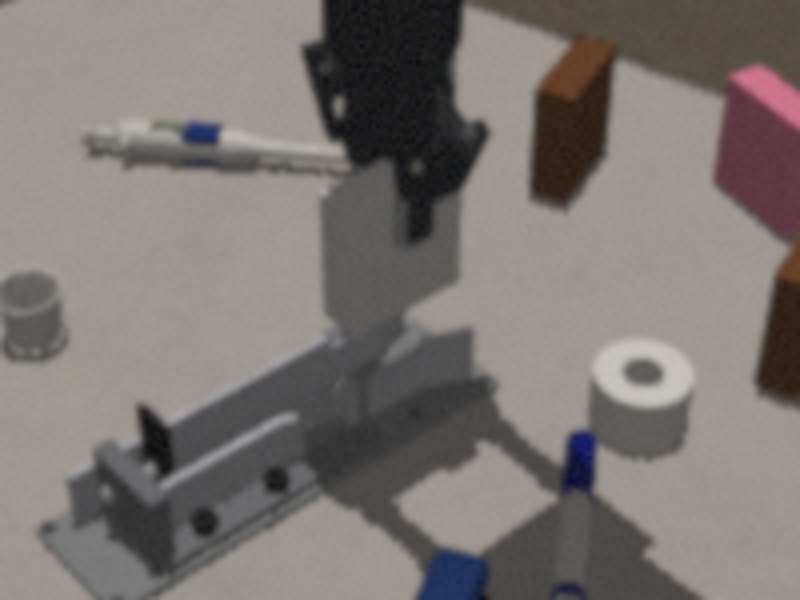

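View pics/wrist4.png

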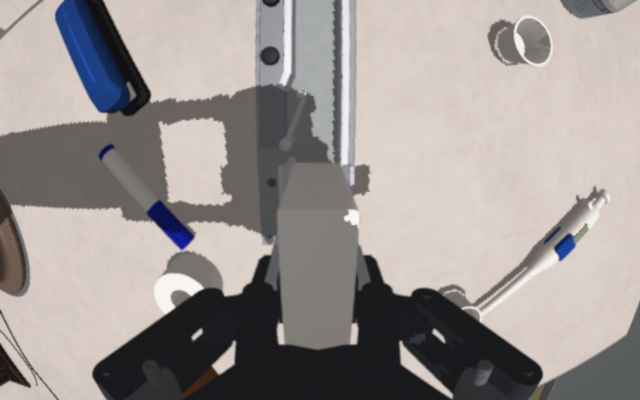

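Call:
apply_moves(targets=[[0.02,0.01,0,-0.0003,0,-0.001,0],[0.02,0.019,0,-0.0003,0,-0.001,0],[0.02,0.024,0,-0.0003,0,-0.001,0],[0.02,0.028,0,-0.0003,0,-0.001,0],[0.02,0.032,0,-0.0003,0,-0.001,0],[0.02,0.036,0,-0.0003,0,-0.001,0]])

```text
clock: 6.48
tcp_pos: [518.3, -54.2, 254.5]
tcp_rot: [0.375, 1.569, 0.15]
ft_force: [0.1, 0.2, -3.1]
finger_gap: 29.5
```

```bash
python3 - <<'E'
from plant import r
s=r.state();print(s["tcp_pos"],s["ft_force"],s["ft_torque"],s["finger_gap"])
E
```

```text
[518.34584848 -54.17132999 254.50119373] [ 0.07876989  0.15777357 -3.1137095 ] [0.00985847 0.02695052 0.04349145] 29.45974575045661
```

Call:
apply_moves(targets=[[0.02,0.004,0,0,0,0,0],[0.02,0.008,0,0,0,0,0],[0.02,0.012,0,0,0,0,0],[0.02,0.016,0,0,0,0,0],[0.02,0.019,0,0,0,0,0],[0.02,0.021,0,0,0,0,0]])

```text
clock: 7.22
tcp_pos: [518.2, -54.1, 233.4]
tcp_rot: [0.572, 1.57, 0.346]
ft_force: [0.3, 0.8, -2.7]
finger_gap: 29.7
```

Call:
apply_moves(targets=[[0.02,0.001,0,0,0,0,0],[0.02,0.0015,0,0,0,0,0],[0.02,0.002,0,0,0,0,0],[0.02,0.0025,0,0,0,0,0]])

```text
clock: 7.72
tcp_pos: [518.3, -54.1, 231.2]
tcp_rot: [0.409, 1.569, 0.183]
ft_force: [-0.1, -0.2, -3.3]
finger_gap: 29.7
```

Call:
apply_moves(targets=[[0.02,0.0005,0,0,0,0,0],[0.02,0.001,0,0,0,0,0],[0.02,0.0015,0,0,0,0,0],[0.02,0.002,0,0,0,0,0]])

```text
clock: 8.22
tcp_pos: [518.5, -54.0, 230.7]
tcp_rot: [0.899, 1.57, 0.674]
ft_force: [-4.9, 1.6, 12.4]
finger_gap: 29.6
```

Call:
apply_moves(targets=[[0.02,-0.0008,0,0,0,0,0],[0.02,-0.0008,0.002,0,0,0,0],[0.02,-0.0008,0.005,0,0,0,0],[0.02,-0.0008,0.008,0,0,0,0],[0.02,-0.0008,0.011,0,0,0,0],[0.02,-0.0008,0.014,0,0,0,0],[0.02,-0.0008,0.017,0,0,0,0],[0.02,-0.0008,0.02,0,0,0,0]])

```text
clock: 9.22
tcp_pos: [523.7, -35.0, 230.7]
tcp_rot: [-0.038, 1.566, -0.264]
ft_force: [-0.6, -4.1, 4.7]
finger_gap: 29.5
```

```bash
cat >> h.py <<'E'
def rep():
    from plant import r
    s=r.state(); th=np.radians(77);u=np.array([np.cos(th),np.sin(th),0]);n=np.array([-np.sin(th),np.cos(th),0])
    print("t",round(s["clock"],2),"along",(s["tcp_pos"]@u).round(2),"lat",(s["tcp_pos"]@n+517.4).round(2),"z",s["tcp_pos"][2].round(2),"F along/lat/z",(s["ft_force"]@u).round(2),(s["ft_force"]@n).round(2),s["ft_force"][2].round(2),"gap",round(s["finger_gap"],2),"T",s["ft_torque"].round(2))
E
python3 -c "
from h import *
grab('5',('scene','wrist'));rep()
im=cv2.imread('pics/scene5.png')[125:275,210:410]
cv2.imwrite('pics/scene5c.png',cv2.resize(im,None,fx=4,fy=4,interpolation=cv2.INTER_CUBIC))"
```

```text
9.275 [523.8 -34.7 230.7] [-0.39 -3.1   5.03] 29.45089559733051 [-0.15  0.36  1.98 -0.    0.8   0.08]
t 9.32 along 84.0 lat -0.77 z 230.69 F along/lat/z -2.93 0.01 4.98 gap 29.63 T [-0.57  0.06 -0.05]
```

View pics/scene5c.png

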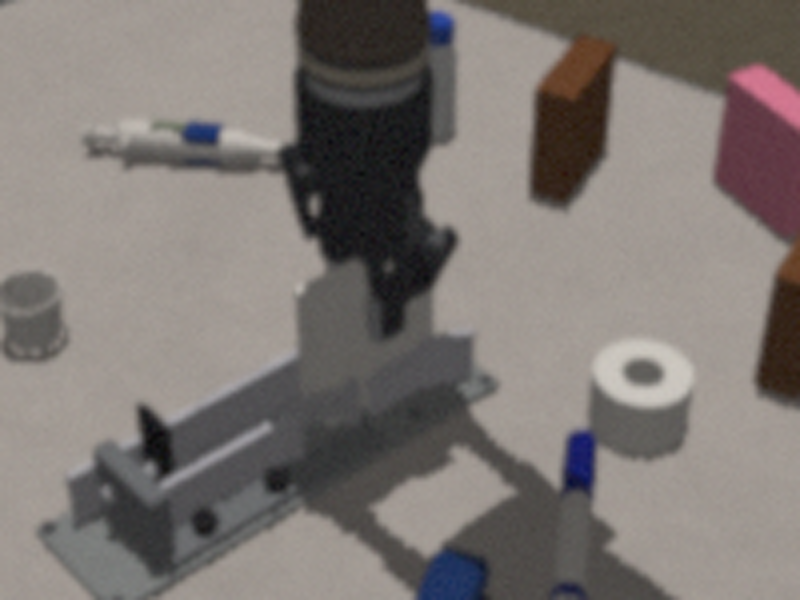

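View pics/wrist5.png

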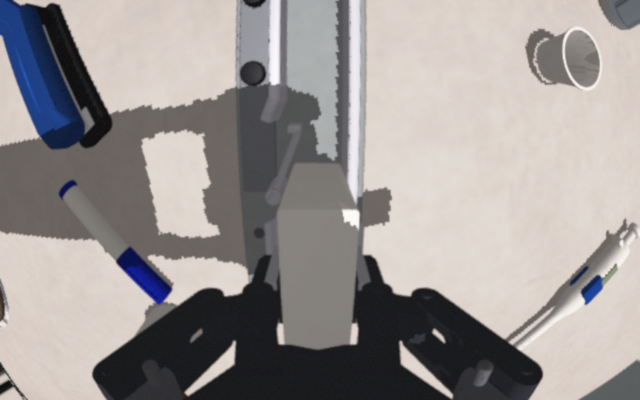

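Call:
apply_moves(targets=[[0.02,-0.0004,0.003,0,0,0,0],[0.02,-0.0004,0.006,0,0,0,0],[0.02,-0.0004,0.009,0,0,0,0],[0.02,-0.0004,0.012,0,0,0,0],[0.02,-0.0004,0.015,0,0,0,0],[0.02,-0.0004,0.018,0,0,0,0],[0.02,-0.0004,0.021,0,0,0,0],[0.02,-0.0004,0.024,0,0,0,0],[0.02,-0.0004,0.027,0,0,0,0],[0.02,-0.0004,0.03,0,0,0,0]])

```text
clock: 10.58
tcp_pos: [529.8, -5.3, 230.7]
tcp_rot: [0.198, 1.568, -0.028]
ft_force: [0.1, -5.3, 5.8]
finger_gap: 29.6
```

```bash
python3 -c "
from h import *
rep()"
```

```text
t 10.57 along 113.99 lat -0.04 z 230.69 F along/lat/z -5.16 -1.34 5.79 gap 29.65 T [-1.   -0.24 -0.1 ]
```

Call:
apply_moves(targets=[[0.02,-0.0003,0.003,0,0,0,0],[0.02,-0.0003,0.006,0,0,0,0],[0.02,-0.0003,0.009,0,0,0,0],[0.02,-0.0003,0.012,0,0,0,0],[0.02,-0.0003,0.015,0,0,0,0],[0.02,-0.0003,0.018,0,0,0,0],[0.02,-0.0003,0.021,0,0,0,0],[0.02,-0.0003,0.024,0,0,0,0],[0.02,-0.0003,0.027,0,0,0,0],[0.02,-0.0003,0.03,0,0,0,0],[0.02,-0.0003,0.033,0,0,0,0],[0.02,-0.0003,0.036,0,0,0,0]])

```text
clock: 12.08
tcp_pos: [537.5, 29.8, 230.7]
tcp_rot: [0.305, 1.57, 0.079]
ft_force: [0.5, -3.6, 5.5]
finger_gap: 29.6
```

```bash
python3 -c "
from h import *
rep();grab('6',('scene','wrist'))
im=cv2.imread('pics/scene6.png')[125:275,210:410]
cv2.imwrite('pics/scene6c.png',cv2.resize(im,None,fx=4,fy=4,interpolation=cv2.INTER_CUBIC))"
```

```text
t 12.07 along 149.95 lat 0.42 z 230.73 F along/lat/z -3.39 -1.32 5.55 gap 29.64 T [-1.01 -0.2  -0.03]
12.125 [537.5  30.1 230.7] [ 0.82 -4.24  5.49] 29.463438743763646 [-0.03  0.38  1.95  0.    0.81  0.2 ]
```

View pics/scene6c.png

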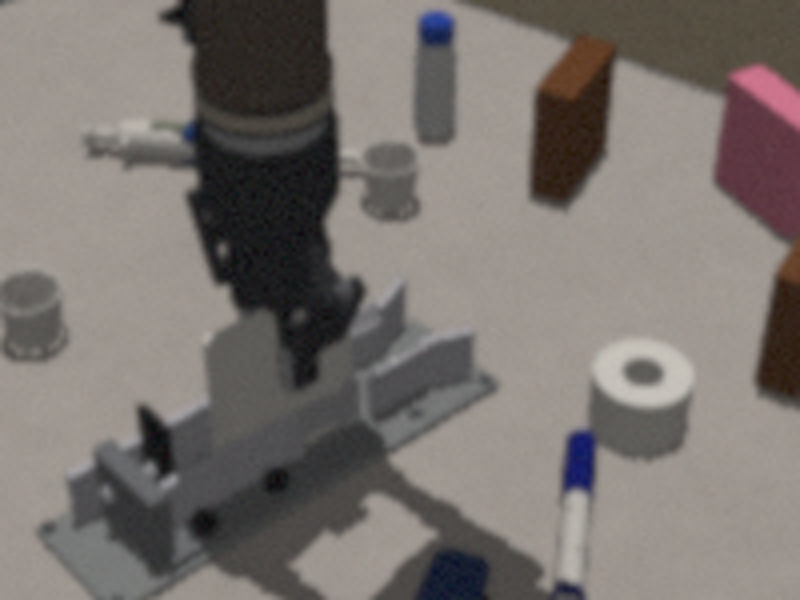

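View pics/wrist6.png

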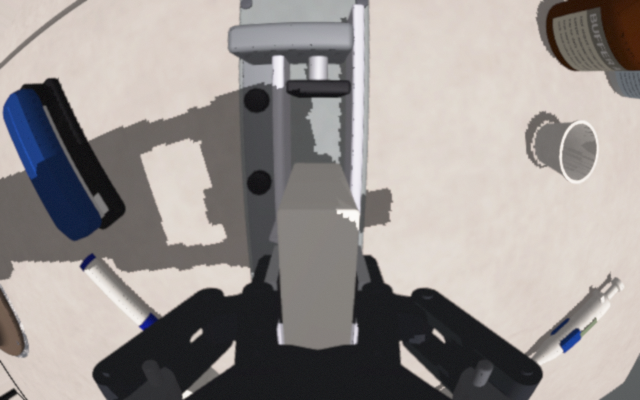

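```bash
python3 -c "
from h import *
s=load('wrist6.npz');th=np.radians(77);u=np.array([np.cos(th),np.sin(th),0])
print(cast(s,[[319,93],[319,96],[319,82]],75,s['M'])@u, 'box front top',cast(s,[[318,208]],96,s['M'])@u,'bottom',cast(s,[[318,164]],6,s['M'])@u)"
```

```text
[233.5058879  232.28973822 237.97495337] box front top [192.57455714] bottom [191.26330881]
```

Call:
apply_moves(targets=[[0.02,-0.0003,0.003,0,0,0,0],[0.02,-0.0003,0.006,0,0,0,0],[0.02,-0.0003,0.009,0,0,0,0],[0.02,-0.0003,0.012,0,0,0,0],[0.02,-0.0003,0.015,0,0,0,0],[0.02,-0.0003,0.018,0,0,0,0],[0.02,-0.0003,0.021,0,0,0,0],[0.02,-0.0003,0.024,0,0,0,0],[0.02,-0.0003,0.027,0,0,0,0],[0.02,-0.0003,0.03,0,0,0,0],[0.02,-0.0003,0.033,0,0,0,0],[0.02,-0.0003,0.036,0,0,0,0]])

```text
clock: 13.68
tcp_pos: [545.4, 65.0, 230.8]
tcp_rot: [0.823, 1.57, 0.597]
ft_force: [1.1, -2.5, -1.7]
finger_gap: 29.5
```

```bash
python3 -c "
from h import *
rep()"
```

```text
t 13.68 along 186.07 lat 0.59 z 230.77 F along/lat/z -2.2 -1.59 -1.67 gap 29.5 T [-0.49 -0.3   0.08]
```

Next I advance in 0.5 mm rows, watching the force.

Call:
apply_moves(targets=[[0.02,0,0.001,0,0,0,0],[0.02,0,0.002,0,0,0,0],[0.02,0,0.003,0,0,0,0],[0.02,0,0.0035,0,0,0,0],[0.02,0,0.004,0,0,0,0]])

```text
clock: 14.3
tcp_pos: [546.3, 68.7, 230.8]
tcp_rot: [0.757, 1.57, 0.531]
ft_force: [1.3, -1.5, -3.2]
finger_gap: 29.6
```

```bash
python3 -c "
from h import *
rep()"
```

```text
t 14.3 along 189.85 lat 0.55 z 230.83 F along/lat/z -1.17 -1.64 -3.21 gap 29.58 T [-0.29 -0.26  0.09]
```

Call:
apply_moves(targets=[[0.02,0,0.0005,0,0,0,0],[0.02,0,0.001,0,0,0,0],[0.02,0,0.0015,0,0,0,0],[0.02,0,0.002,0,0,0,0]])

```text
clock: 14.8
tcp_pos: [546.8, 70.3, 230.9]
tcp_rot: [-0.547, 1.57, -0.772]
ft_force: [1.1, -3.6, -3.0]
finger_gap: 29.8
```

```bash
python3 -c "
from h import *
rep()"
```

```text
t 14.8 along 191.52 lat 0.47 z 230.95 F along/lat/z -3.26 -1.91 -3.03 gap 29.85 T [-0.63 -0.19  0.16]
```

Contact is beginning at about 191.2. I continue.

Call:
apply_moves(targets=[[0.02,0,0.0005,0,0,0,0],[0.02,0,0.001,0,0,0,0],[0.02,0,0.0015,0,0,0,0],[0.02,0,0.002,0,0,0,0]])

```text
clock: 15.3
tcp_pos: [547.2, 72.0, 231.0]
tcp_rot: [-1.02, 1.57, -1.245]
ft_force: [0.8, -5.2, -1.9]
finger_gap: 29.6
```

```bash
python3 -c "
from h import *
rep()"
```

```text
t 15.3 along 193.25 lat 0.45 z 230.97 F along/lat/z -4.93 -1.99 -1.92 gap 29.58 T [-1.07 -0.12  0.08]
```

Call:
apply_moves(targets=[[0.02,0,0.0005,0,0,0,0],[0.02,0,0.001,0,0,0,0],[0.02,0,0.0015,0,0,0,0],[0.02,0,0.0015,0,0,0,0]])

```text
clock: 15.8
tcp_pos: [547.5, 73.1, 231.0]
tcp_rot: [-1.309, 1.569, -1.534]
ft_force: [-0.2, -6.8, -0.8]
finger_gap: 29.7
```

```bash
python3 -c "
from h import *
rep()"
```

```text
t 15.8 along 194.36 lat 0.41 z 231.0 F along/lat/z -6.62 -1.36 -0.76 gap 29.74 T [-1.27 -0.07  0.12]
```

Call:
apply_moves(targets=[[0.02,0,0.0005,0,0,0,0],[0.02,0,0.001,0,0,0,0],[0.02,0,0.0015,0,0,0,0],[0.02,0,0.0015,0,0,0,0]])

```text
clock: 16.3
tcp_pos: [547.8, 74.1, 231.1]
tcp_rot: [-1.418, 1.568, -1.642]
ft_force: [-0.9, -10.0, -0.1]
finger_gap: 29.6
```

```bash
python3 -c "
from h import *
rep()"
```

```text
t 16.3 along 195.45 lat 0.35 z 231.08 F along/lat/z -9.98 -1.42 -0.11 gap 29.6 T [-1.56  0.01  0.14]
```

Call:
apply_moves(targets=[[0.02,0,0.0005,0,0,0,0],[0.02,0,0.001,0,0,0,0],[0.02,0,0.001,0,0,0,0]])

```text
clock: 16.68
tcp_pos: [547.9, 74.8, 231.1]
tcp_rot: [-1.491, 1.567, -1.715]
ft_force: [0.3, -11.0, -0.0]
finger_gap: 29.5
```

```bash
python3 -c "
from h import *
rep();grab('7',('scene','wrist','top'))
im=cv2.imread('pics/scene7.png')[150:275,210:350]
cv2.imwrite('pics/scene7c.png',cv2.resize(im,None,fx=5,fy=4.6*5/4.6,interpolation=cv2.INTER_CUBIC)[:600])"
```

```text
t 16.68 along 196.18 lat 0.36 z 231.07 F along/lat/z -10.68 -2.76 -0.0 gap 29.49 T [-1.74 -0.06  0.11]
16.775 [547.9  74.8 231.1] [ -1.18 -10.04   0.72] 29.482582590556483 [ 0.06  0.4   1.91 -0.    0.83  0.29]
```

View pics/scene7c.png

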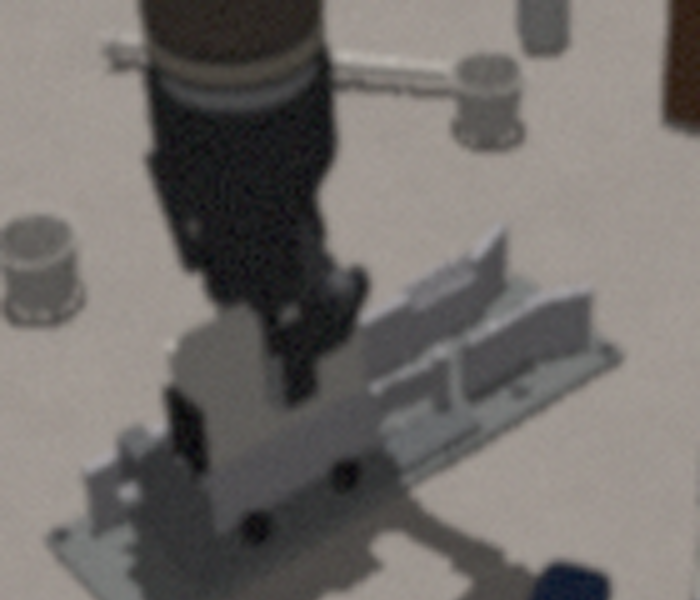

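```bash
python3 -c "
from h import *
o=[]
for n in ('0','5','6','7'):
    im=cv2.imread(f'pics/scene{n}.png')[205:250,265:315]
    o.append(cv2.resize(im,None,fx=7.8,fy=6.6,interpolation=cv2.INTER_CUBIC))
v=np.vstack([np.hstack(o[:2]),np.hstack(o[2:])]); v=np.clip(v*1.6,0,255).astype('uint8'); print(v.shape); cv2.imwrite('pics/cmp.png',v)"
```

```text
(594, 780, 3)
```

View pics/cmp.png

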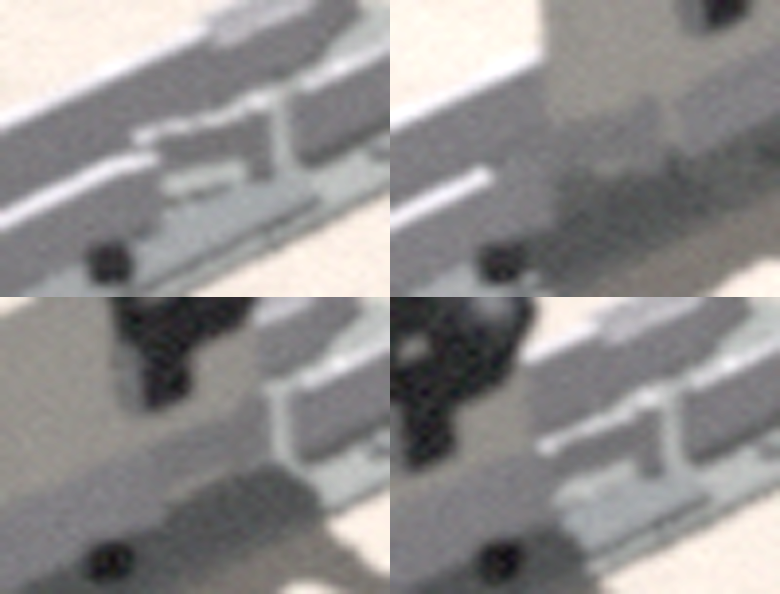

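The pawl is still parallel to the lane in panel 4, so it's held aside and hasn't clicked yet. I push a little further.

Call:
apply_moves(targets=[[0.02,0,0.0004,0,0,0,0],[0.02,0,0.0008,0,0,0,0],[0.02,0,0.0008,0,0,0,0]])

```text
clock: 17.2
tcp_pos: [548.1, 75.4, 231.1]
tcp_rot: [-1.52, 1.567, -1.744]
ft_force: [-1.8, -11.9, 0.5]
finger_gap: 30.0
```

```bash
cat >> h.py <<'E'
def pawl(tag):
    rep(); grab(tag,("scene",)); o=[]
    for n in ('0','7',tag):
        im=cv2.imread(f'pics/scene{n}.png')[205:250,265:315]
        o.append(cv2.resize(im,None,fx=5.2,fy=5.2,interpolation=cv2.INTER_CUBIC))
    cv2.imwrite(f'pics/cmp{tag}.png',np.clip(np.hstack(o)*1.6,0,255).astype('uint8'))
E
python3 -c "
from h import *
pawl('8')"
```

```text
t 17.2 along 196.73 lat 0.33 z 231.08 F along/lat/z -12.03 -0.89 0.54 gap 30.03 T [-1.86 -0.01  0.14]
17.2 [548.1  75.4 231.1] [ -1.84 -11.92   0.54] 30.031609515592343 [ 0.06  0.4   1.91 -0.01  0.83  0.29]
```

View pics/cmp8.png

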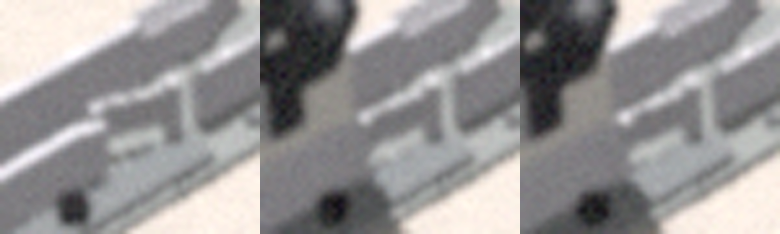

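Call:
apply_moves(targets=[[0.02,0,0.0004,0,0,0,0],[0.02,0,0.0008,0,0,0,0],[0.02,0,0.0008,0,0,0,0]])

```text
clock: 17.62
tcp_pos: [548.2, 76.0, 231.1]
tcp_rot: [-1.531, 1.566, -1.755]
ft_force: [-0.8, -12.5, 0.3]
finger_gap: 30.0
```

```bash
python3 -c "
from h import *
pawl('9')"
```

```text
t 17.62 along 197.33 lat 0.31 z 231.13 F along/lat/z -12.31 -2.05 0.26 gap 30.0 T [-2.06 -0.    0.08]
17.625 [548.2  76.  231.1] [ -0.77 -12.45   0.26] 30.0026298049098 [ 0.06  0.4   1.91 -0.01  0.83  0.29]
```

View pics/cmp9.png

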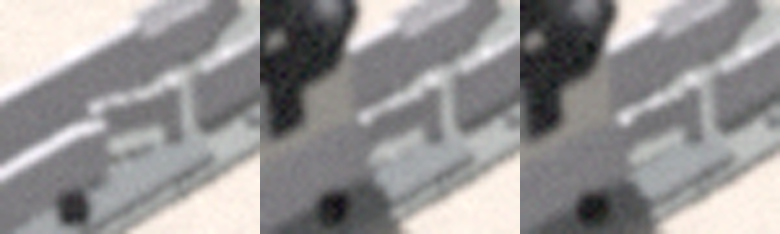

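```bash
python3 -c "
from h import *
from plant import r
grab('9')
st=r.state();Rc=R.from_euler('xyz',st['tcp_rot']).as_matrix();print(Rc.round(4))
im=cv2.imread('pics/wrist9.png');cv2.imwrite('pics/w9c.png',cv2.resize(im[60:260,220:420],None,fx=3,fy=3,interpolation=cv2.INTER_CUBIC))"
```

```text
17.675 [548.2  76.  231.1] [ -0.62 -10.94   0.51] 29.689958393902156 [ 0.06  0.4   1.91 -0.01  0.83  0.29]
[[-9.000e-04  2.222e-01  9.750e-01]
 [-4.500e-03  9.750e-01 -2.222e-01]
 [-1.000e+00 -4.600e-03  1.000e-04]]
```

View pics/w9c.png

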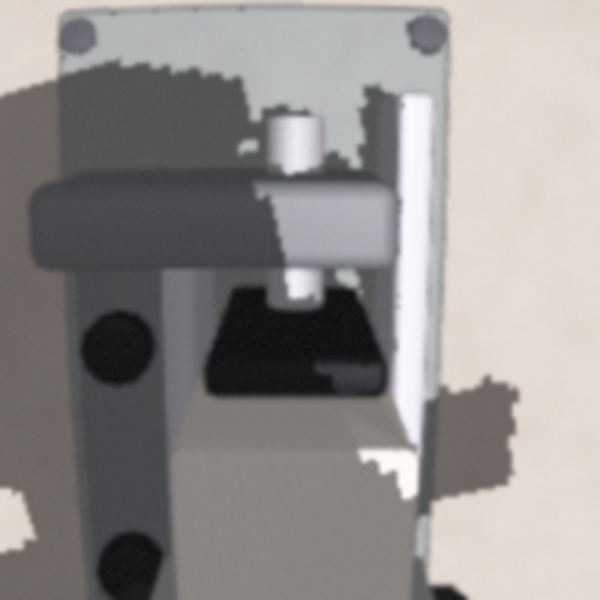

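Call:
apply_moves(targets=[[0.02,0,0.0004,0,0,0,0],[0.02,0,0.0008,0,0,0,0],[0.02,0,0.0008,0,0,0,0]])

```text
clock: 18.1
tcp_pos: [548.3, 76.5, 231.1]
tcp_rot: [-1.612, 1.566, -1.836]
ft_force: [-2.1, -13.3, -0.0]
finger_gap: 29.4
```

```bash
python3 -c "
from h import *
pawl('10');rep();rep()"
```

```text
t 18.1 along 197.93 lat 0.35 z 231.09 F along/lat/z -13.47 -0.92 -0.01 gap 29.42 T [-2.18  0.15  0.02]
18.1 [548.3  76.5 231.1] [-2.130e+00 -1.333e+01 -1.000e-02] 29.423110229123807 [ 0.06  0.4   1.91 -0.01  0.83  0.29]
t 18.15 along 197.91 lat 0.35 z 231.1 F along/lat/z -14.28 -2.22 1.15 gap 29.62 T [-2.11  0.08 -0.  ]
t 18.15 along 197.91 lat 0.35 z 231.1 F along/lat/z -14.28 -2.22 1.15 gap 29.62 T [-2.11  0.08 -0.  ]
```

View pics/cmp10.png

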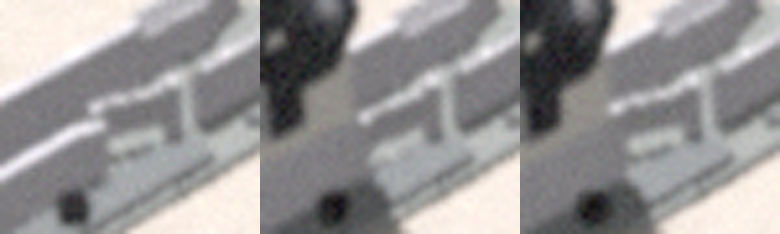

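The pawl has clicked: its tip is back at the initial spot, (92,107) in the panel against (90,107). I relax the push, open the gripper and lift.

Call:
apply_moves(targets=[[0.02,0,-0.0008,0,0,0,0],[0.02,0,-0.0016,0,0,0,0],[0.02,0,-0.002,0,0,0,0],[0.02,0,-0.002,0,0,0,0],[0.035,0,-0.002,0,0,0,0],[0.045,0,-0.002,0,0,0,0],[0.06,0,-0.002,0,0,0,0],[0.06,0,-0.002,0,0,0,0],[0.06,0,-0.002,0,0,0,0],[0.06,0,-0.002,0,0,0,0]])

```text
clock: 19.4
tcp_pos: [548.3, 77.0, 231.0]
tcp_rot: [0.548, 1.57, 0.323]
ft_force: [0.3, 0.7, -0.1]
finger_gap: 59.9
```

```bash
python3 -c "
from h import *
pawl('11');grab('11')"
```

```text
t 19.4 along 198.32 lat 0.46 z 230.99 F along/lat/z 0.77 -0.15 -0.12 gap 59.89 T [-0.    0.03 -0.01]
19.4 [548.3  77.  231. ] [ 0.32  0.72 -0.12] 59.89033495405376 [0.06 0.4  1.91 0.   0.83 0.29]
19.45 [548.3  76.9 231. ] [-0.5  -0.12  0.3 ] 59.89213881912584 [0.06 0.4  1.91 0.   0.83 0.29]
```

View pics/wrist11.png

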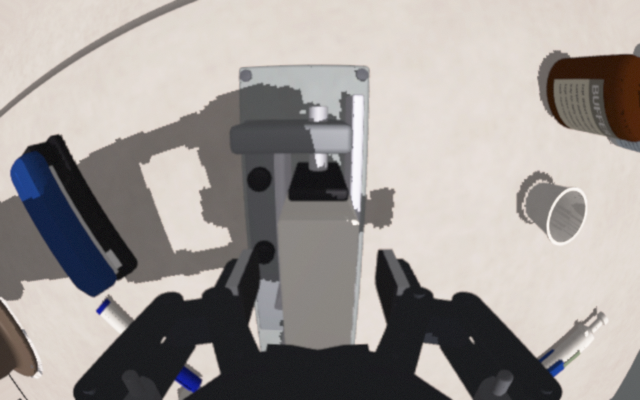

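View pics/cmp11.png

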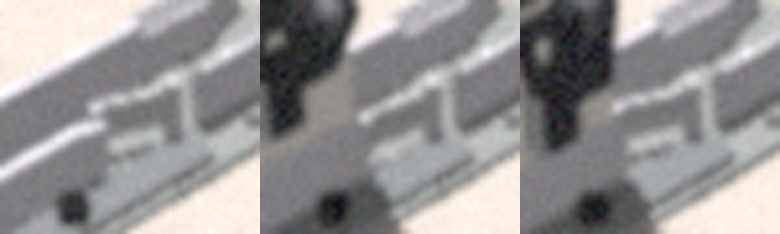

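Released, with the pawl out and no force on the wrist. Lifting clear.

Call:
apply_moves(targets=[[0.07,-0.01,0,0,0,0,0],[0.085,-0.04,0,0,0,0,0],[0.085,-0.08,0,0,0,0,0],[0.085,-0.12,0,0,0,0,0],[0.085,-0.16,0,0,0,0,0],[0.085,-0.18,0,0,0,0,0],[0.085,-0.18,0,0,0,0,0],[0.085,-0.18,0,0,0,0,0],[0.085,-0.18,0,0,0,0,0]])

```text
clock: 20.62
tcp_pos: [547.5, 76.8, 409.3]
tcp_rot: [-2.977, 1.569, 3.081]
ft_force: [-0.3, 0.1, -0.8]
finger_gap: 85.1
```

```bash
python3 -c "
from h import *
pawl('12');grab('12',('wrist','top'))
a=cv2.imread('pics/scene12.png')[125:275,210:410];cv2.imwrite('pics/scene12c.png',cv2.resize(a,None,fx=4,fy=4,interpolation=cv2.INTER_CUBIC))"
```

```text
t 20.62 along 197.95 lat 1.18 z 409.31 F along/lat/z -0.0 0.33 -0.79 gap 85.13 T [-0.01  0.01 -0.01]
20.625 [547.5  76.8 409.3] [-0.32  0.07 -0.79] 85.12939856264983 [0.06 0.17 1.8  0.   1.18 0.29]
20.725 [547.7  76.8 409.5] [-0.29 -0.44  0.72] 85.06270724300057 [0.06 0.17 1.8  0.   1.18 0.29]
```

View pics/scene12c.png

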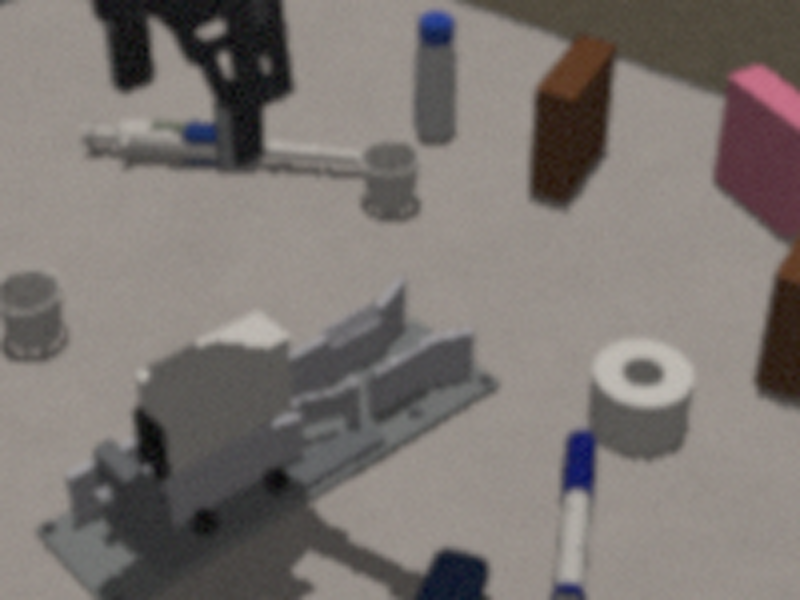

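View pics/wrist12.png

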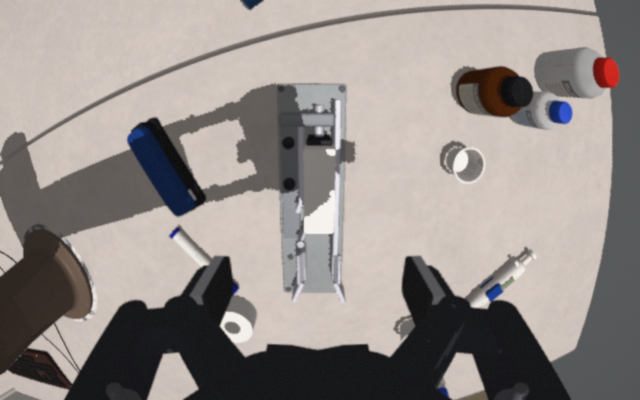

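View pics/cmp12.png

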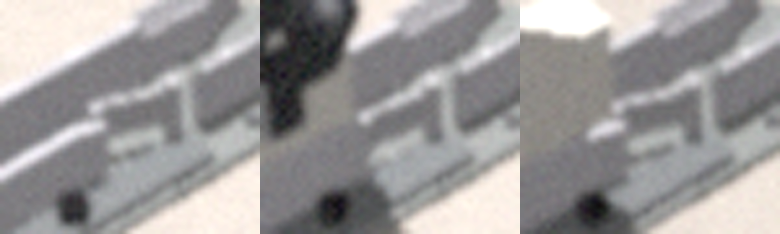

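```bash
python3 -c "
from h import *
s=load('wrist12.npz');M=s['M'];th=np.radians(77);u=np.array([np.cos(th),np.sin(th),0]);n=np.array([-np.sin(th),np.cos(th),0])
im=s['color'];cv2.imwrite('pics/w12c.png',cv2.resize(im[100:250,260:360],None,fx=4,fy=4,interpolation=cv2.INTER_CUBIC))
p=cast(s,[[304,233],[334,233]],96,M);print('rear x',p@u-161,'y',p@n+517.4)
from plant import r
r.hand_in();print(r.state()['clock'])"
```

```text
rear x [-8.8746236  -8.81564849] y [ 14.81997217 -15.08146635]
the job is handed in; nothing more can be done
the job is handed in; nothing more can be done
```

The white box is locked in the dock lane, and I handed the job in with the arm lifted clear. No verdict came back.

**What I did:** I gripped the white box across its 30 mm and lowered it into the mouth until it touched the lane floor. I then slid it past the pawl and pressed the buffer in steps of about 0.5 mm until the pawl clicked. The wrist force peaked at 14.3 N of the readings I took. The last clock reading was 20.7 s of the 70 s allowed.

**Last checks that agreed:**
- **Pawl:** in the scene view its tip is back where it stood before the box went in.
- **Box position:** its rear face measures dock x ≈ -9 mm, which matches the pawl tip. Its sides are at y ≈ +14.8 and -15.1 mm, so it is centred in the lane, and it looks upright.
- **Wrist force:** under 1 N after release, so the robot touches nothing.
- **Bystanders:** the vial, cup and label roll look unmoved in the scene view, compared by eye only.

**Checks that disagreed:**
- **Click force:** at 10–12 N (about 5 mm of press) the pictures showed the pawl still held aside. It clicked only at about 14 N, so I went by the picture rather than the expected press depth of 3 to 4 mm. The cause may be a slight tilt of the box in the grip.
- **Dock origin:** my estimates along the lane spread over about 5 mm. The contact feel and the rear-face check put the latch at s ≈ -9 mm.

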